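Uncover the tagged stopcock and push it shut

TASK

A grey valve box on the worktop has two stopcocks hidden under a metal sliding cover; one of them is marked by a round tag that sticks out of the front of the box below it. Push the cover by its rib along the box, away from the tagged side as far as it goes, so that the tagged stopcock is uncovered, and then push that stopcock's handle clockwise (seen from above) until it is fully shut against its stop, square across its pipe. Only push with the fingertips: pick nothing up, and leave the other stopcock and everything standing around as they are.

Things in the scene. Friction and masses are not known exactly. Their poses are not given: they have to be found in the camera images.
- manifold: The grey valve box, fixed to the worktop: 130 x 200 x 64 mm (its x, y, z), open at both ends (y), with two 8 mm thick side rails along its long sides (inner faces 57 mm from the middle line, tops 64 mm above the worktop) and a base 12 mm thick (end sills 20 mm high). Origin: centre of its underside, on the worktop. x points away from its front (where the hose barbs stick out), y to the left along the cover's travel, z up. Its place and yaw vary.
- cover_rib (a point): Centre of the cross rib on top of the sliding aluminium cover. The rib is 80 mm long along the box's x, 10 mm thick along y, and stands 27 mm up from the cover (70 mm to 97 mm above the worktop; this point at 83 mm). The cover is a plate 144 mm (x) by 190 mm (y), centred under the rib, 64 to 70 mm above the worktop, with side lips hanging to 54 mm outside the rails; it hides both stopcocks at the start. It cannot come off the rails. Axes as the box's.
- cover (a joint): How far the cover is slid along the box's y, m: 0 in the middle of the box, positive to the box's +y, stops at -0.125 and +0.125, where it overhangs the end of the box. It slides with about 1.5 N friction and stays where it is left. To uncover the tagged stopcock the cover goes to the end away from it.
- marked_hub (a point): The turning axis (vertical) of the tagged stopcock's handle, at mid height of the handle, 46 mm above the worktop. It lies 22 mm behind (+x) the box's middle line and 50 mm to the left or the right (box y = +50 or -50 mm) of its centre, which varies. Axes as the box's. The tag is a flat round steel disc, 42 mm across, 4 mm thick, 46 to 50 mm above the worktop, its centre 95 mm in front of the box's middle line, at the same box y as this point. Only this stopcock has a tag.
- marked_tip (a point): Centre of the free end of the tagged stopcock's handle, 62 mm from the turning axis, at mid height. The handle is a straight black bar 10 mm thick, 20 mm tall (36 to 56 mm above the worktop), with a round hub of 24 mm diameter; there is nothing else above 36 mm near it between the rails once the cover is off it. With the cover at its end stop the cover's edge is 30 mm beyond the middle of the box.
- marked_handle (a joint): Angle of the tagged stopcock's handle, rad: 0 fully open, in line with its pipe, pointing to the box's front (-x); grows clockwise seen from above; 1.571 shut, against the stop, pointing to the box's +y. Starts between 0 and 0.4; friction about 0.06 N m holds it where it is left.
- plain_hub (a point): The turning axis of the other, untagged stopcock's handle, at mid height; same make, on the other side of the box (box y of the opposite sign). To be left alone.
- plain_tip (a point): Centre of the free end of the untagged stopcock's handle, 62 mm from its axis; same shape. To be left where it is.
- diluent_bottle: White bottle with a blue cap, 62 mm diameter, 135 mm tall, loose bystander; origin: centre of its underside.
- control_vial: Small white vial with a red cap, 24 mm diameter, 45 mm tall, loose bystander; origin: centre of its underside.
- timer: Flat white bench timer with three buttons, 58 x 62 x 18 mm, loose bystander; origin: centre of its underside.
- sample_cup: White lidded sample cup, 59 mm diameter, 66 mm tall, loose bystander; origin: centre of its underside.

How it is judged:
By the outcome, as a careful person would: the job done as asked, in the order asked, and still so for the second after the job is handed in, with the robot touching nothing.
It also fails if it takes over 51 s, if anything falls off the work surface, if the arm or the gripper's body presses on something with over 40 N, if the wrist force passes 120 N, or if a joint passes its speed limit or range.

ROBOT

A 6-joint arm with a two-finger parallel gripper is mounted at the origin on a cart in front of the work surface, level with it; the furniture and walls round the work are solid. World frame = base frame: x ahead of the robot, y to its left, z up, the work surface at z = 0. Lengths are in m, angles in rad, forces in N, time in s.
With the tool pointing down it reaches from about 0.3 to 0.875 m from the base axis. Payload 6.4 kg.
Tool frame: the origin (TCP) lies on the centre line of the jaws, within the pads' length; the fingertips stand 22 mm ahead of it and the grasp point (between the pads) lies 3 mm ahead of it; z points along the fingers, y is the direction in which the jaws open and shut (so a half turn about z gives the same grasp; the last joint's range is limited). The gripper opens to 85 mm and grips with 20 to 120 N. Pads are 22 mm wide; open, the fingers measure 114 mm over their backs; the gripper's body (76 mm by 85 mm) begins 54 mm behind the grasp point. The pads swing forward as they close: fully open they stand 13 mm farther back than shut.
Start: joints at [-1.481, 0.181, 1.607, -0, 1.354, -0.206], TCP at [0.168, -0.55, 0.253] pointing down, gripper open.
Joint ranges: [-2.99, 2.99], [-0.89, 2.07], [0.3, 2.58], [-1.14, 4.28], [0, 2.63], [-3.12, 3.12]. Speed limits (rad/s): [2.57, 2.57, 3.01, 3.14, 3.14, 3.14].

INTERFACE

Orientations are given as a unit quaternion [w, x, y, z].
In Python, from cell import monitor, get_image, calibration, robot gives the robot as it stands. The module is installed in compiled form; this text tells all that it offers.
- The arm moves only by the tool carry_out, never from a script. Its argument "rows" is a list that holds one entry, the list of rows, each a list of 7 numbers: the shift along the tool's x, y, z in mm, then the turn, a rotation vector about the tool's x, y, z in rad, then the opening, from -1 (shut) to 1 (fully open), so that 0 is half open. A call has 1 to 5 rows; each row shifts and turns the commanded pose from where the row before left it, along the tool's axes as they then stand; what a row does not reach is not made up. A row lasts 1/8 s, in which the tool goes at most 62.5 mm and 10.7 degrees, less where a joint would pass 70% of its speed; a pose out of reach is approached as far as the arm can. A call is refused whole if a number of a shift passes 62.5 or a number of a turn 0.188, either way. A call with a gripper value outside its range is refused whole. The fingers move at their own pace and stop on an object; the grip force is fixed at half the most. Time passes only in rows, so rows that do not move let the fingers close. It gives the time, the measured TCP pose, the force and the opening at its end, in the units of the state.
- monitor.get_obs(): the state, without advancing time (a new reading comes with each control period).
- get_image(name): name is "scene" or "top" or "wrist"; returns (picture, depth): 400x640x3 uint8, red, green, blue; 400x640 float32, m along the optical axis (not along the pixel's ray), 0 where there is no reading.
- calibration(name): a dict with "fx", "fy", "cx", "cy" (pixels), "k1" (the pictures are not rectified: a ray, as slopes to the right and down, at radius r is drawn at 1 + k1 r^2 times it, then the intrinsics apply), "extrinsics" (4x4, takes a point from camera to world coordinates). Camera axes: x right, y up, looking along -z (the intrinsics and any distortion apply to the point x, -y, -z); pixel columns grow to the right and rows downward; lengths in m; the calibration is good to about 2 mm. A picture is of the moment at which its call begins: read the wrist's pose just before it. calibration takes no time and is no camera call; for the wrist camera it gives the pose at the moment of the call.
- robot.close_job(): hands the job in, once; it reports no verdict.
The state is a dict: "t": time; "joints": joint angles; "qvel": joint speeds; "joint_efforts": joint torques, N m; "position": TCP position; "tcp_rot": TCP orientation; "wrist_force": force on the tool from outside, world axes, zero at the start; "ft_torque": the same for the moment, N m; "width": opening from 0.0 (shut) to 1.0 (fully open).
Only numpy, scipy, OpenCV 4.12 (cv2) and the standard library are available. Lean on these libraries where they do the work, as an engineer would, in place of code of your own. Each camera call takes 0.05 s, during which the arm holds its last target. There are 200 camera calls.

## Working session

There is one attempt and no reset: what is moved stays moved. The work goes in short steps, Python scripts to look and compute and a tool call to move; the robot and the scene stay as the last step left them, time stands still between calls to the robot, and variables do not carry over. Pictures are saved under pics/ and viewed, about 8 in all and at most 12, crops included, and the job is handed in when it is done.

Besides the shell and the picture viewer there is one more tool, called after "Emit:" as name([rows], argument=value, ...), one row to a line, values as JSON. carry_out: Moves the arm, as the interface text tells. Its arguments: {"type":"object","properties":{"rows":{"type":"array","items":{"type":"array","items":{"type":"array","items":{"type":"number"}}}}},"required":["rows"]}

```bash
mkdir -p pics
cat > h.py <<'E'
import numpy as np, cv2
from cell import monitor, get_image, calibration, robot
def snap(n,f):
    c=calibration(n); im,d=get_image(n); cv2.imwrite('pics/'+f+'.png',im[:,:,::-1]); np.savez('pics/'+f+'.npz',im=im,d=d,E=c['extrinsics'],p=[c['fx'],c['fy'],c['cx'],c['cy'],c['k1']]); return im,d
def load(f):
    return np.load('pics/'+f+'.npz')
def ray(z,u,v):
    fx,fy,cx,cy,k=z['p']; a=np.array([(u-cx)/fx,(v-cy)/fy]); b=a.copy()
    for _ in range(20): b=a/(1+k*(b@b))
    return np.array([b[0],-b[1],-1.])
def dep(z,u,v):   # world point from depth
    d=np.median(z['d'][int(v)-1:int(v)+2,int(u)-1:int(u)+2]); E=z['E']; return E[:3,:3]@(ray(z,u,v)*d)+E[:3,3]
def atz(z,u,v,h): # world point on plane z=h
    E=z['E']; r=E[:3,:3]@ray(z,u,v); o=E[:3,3]; return o+r*(h-o[2])/r[2]
E
python3 - <<'E'
from h import *
snap('top','t0'); snap('scene','s0')
o=monitor.get_obs(); print(o['t'],o['position'],o['tcp_rot'],o['width'])
E
```

```text
0.1 [ 0.16758051 -0.5495647   0.25250045] [-7.62446886e-04  9.89084751e-01  1.47345756e-01  4.25785016e-05] 1.0031966708823046
```

View pics/t0.png

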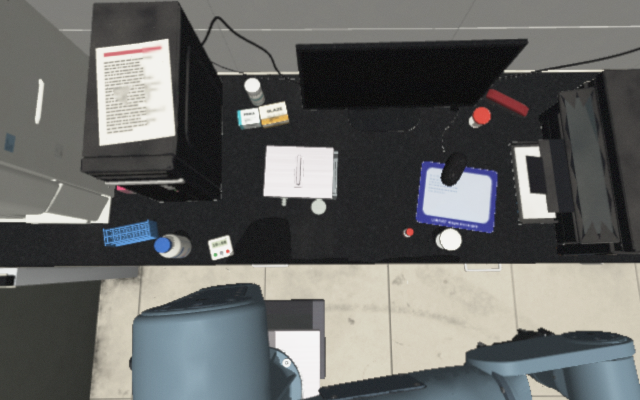

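View pics/s0.png

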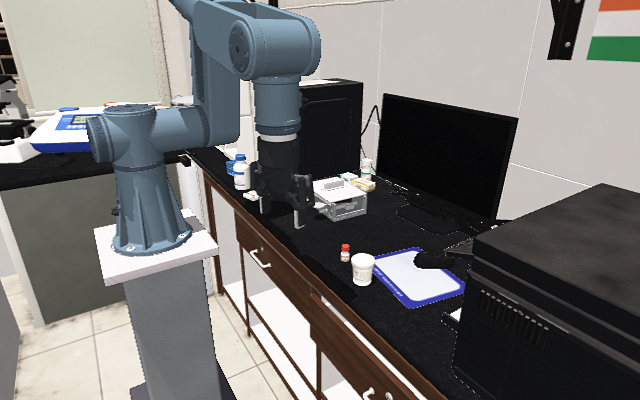

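The top view shows the cover at about (300,172), the rib near (298,168), the tag disc at about (318,207) and the other barb at (283,201). I'll measure these on an enlarged crop.

Run:
```python
from h import *
z=load('t0')
c=z['im'][135:225,250:350,::-1]; cv2.imwrite('pics/c0.png',cv2.resize(c,None,fx=6,fy=6,interpolation=cv2.INTER_CUBIC))
print(z['E'].round(3),z['p'])
for n,u,v in [('tag',318,207),('cov',275,170),('cov2',320,170),('bot',172,246),('timer',220,247),('vial',408,233),('cup',449,239)]: print(n,dep(z,u,v).round(3))
```

```text
[[-7.000e-03  9.840e-01 -1.760e-01  3.310e-01]
 [-1.000e+00 -7.000e-03  0.000e+00 -1.650e-01]
 [-1.000e-03  1.760e-01  9.840e-01  1.124e+00]
 [ 0.000e+00  0.000e+00  0.000e+00  1.000e+00]] [3.87082393e+02 3.87082393e+02 3.21343910e+02 1.95214986e+02
 1.13630501e-02]
tag [ 0.489 -0.156  0.05 ]
cov [ 0.592 -0.037  0.069]
cov2 [ 0.591 -0.163  0.07 ]
bot [0.38  0.219 0.12 ]
timer [0.381 0.122 0.017]
vial [ 0.415 -0.406  0.044]
cup [ 0.396 -0.512  0.065]
```

View pics/c0.png

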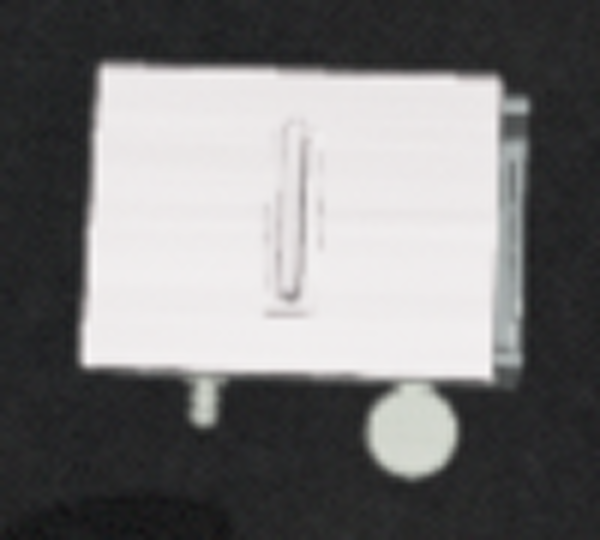

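Run:
```python
from h import *
z=load('t0')
P=lambda a,b,h: atz(z,250+(a+.5)/6-.5,135+(b+.5)/6-.5,h)
TL,TR,BR,BL=[P(a,b,.07) for a,b in [(101,64),(501,75),(492,381),(81,368)]]
for n,p in zip('TL TR BR BL'.split(),(TL,TR,BR,BL)): print(n,p.round(4))
print('sizes',[np.linalg.norm(a-b).round(4) for a,b in [(TL,TR),(BL,BR),(TL,BL),(TR,BR)]])
e=(TL-TR)+(BL-BR); yw=np.arctan2(-e[0],e[1]); e2=(TL-BL)+(TR-BR); print('yaw',yw,np.arctan2(e2[1],e2[0]))
tag=P(412,432,.05); C=(TL+TR+BR+BL)/4; print('tag',tag,'C',C)
r=[P(292,120,.097),P(290,298,.097)]; print('rib ends',r)
for yaw in (yw,np.arctan2(e2[1],e2[0])):
    ex=np.array([np.cos(yaw),np.sin(yaw),0]); ey=np.array([-ex[1],ex[0],0])
    d=tag-C; print('tag in box',d@ex,d@ey)
    o=tag+.095*ex+.05*ey; o[2]=0; print('box',o,'cover q',(C-o)@ey,(C-o)@ex)
    for n,p in [('right end top rail',P(529,98,.064)),('BRrail',P(518,380,.064))]: print(n,(p-o)@ex,(p-o)@ey)
```

```text
TL [ 0.6636 -0.0113  0.07  ]
TR [ 0.657 -0.2    0.07 ]
BR [ 0.5106 -0.1941  0.07  ]
BL [ 0.518  -0.0047  0.07  ]
sizes [np.float64(0.1888), np.float64(0.1895), np.float64(0.1458), np.float64(0.1464)]
yaw -0.0369717987565309 -0.042615543883046406
tag [ 0.49011599 -0.15697794  0.05      ] C [ 0.58728789 -0.10252988  0.07      ]
rib ends [array([ 0.6278474 , -0.10315423,  0.097     ]), array([ 0.54465606, -0.10256949,  0.097     ])]
tag in box -0.0950929064773139 -0.05800265756139497
box [ 0.58689924 -0.11052363  0.        ] cover q 0.008002657561394958 9.290647731384667e-05
right end top rail 0.06427011286628073 -0.10045623079839057
BRrail -0.07126080271008473 -0.09848039690730781
tag in box -0.09476404156026297 -0.05853841109606899
box [ 0.58715988 -0.11107059  0.        ] cover q 0.008538411096069001 -0.00023595843973695218
right end top rail 0.06455233694339318 -0.09955655208668411
BRrail -0.07098757122658785 -0.09834564754620041
```

Emit:
carry_out([
  [[0, 0, 0, 0, 0, 0.167, -1], [0, 0, 0, 0, 0, 0.167, -1], [40, -42, 0, 0, 0, 0, -1], [40, -42, 0, 0, 0, 0, -1], [40, -42, 0, 0, 0, 0, -1]],
])

```text
t: 0.72
position: [0.2932, -0.4272, 0.2529]
tcp_rot: [-0.0, 1.0, -0.02, -0.0]
wrist_force: [1.1, -0.6, -0.4]
width: -0.003
```

Emit:
carry_out([
  [[40, -42, 0, 0, 0, 0, -1], [40, -42, 0, 0, 0, 0, -1], [40, -42, 0, 0, 0, 0, -1], [40, -42, 0, 0, 0, 0, -1], [40, -42, 0, 0, 0, 0, -1]],
])

```text
t: 1.35
position: [0.5012, -0.2249, 0.2531]
tcp_rot: [-0.0, 1.0, -0.019, -0.0]
wrist_force: [0.1, -1.5, -0.4]
width: 0.003
```

```bash
cat >> h.py <<'E'
O=np.array([.587,-.1108,0]); YAW=-.038
EX=np.array([np.cos(YAW),np.sin(YAW),0]); EY=np.array([-EX[1],EX[0],0])
def box(p): d=np.asarray(p)-O; return (np.array([d@EX,d@EY,d[2]])*1000).round(1)
def st():
    from scipy.spatial.transform import Rotation as R
    o=monitor.get_obs(); q=o['tcp_rot']; M=R.from_quat([q[1],q[2],q[3],q[0]]).as_matrix()
    print('t',round(o['t'],2),'box mm',box(o['position']),'x yaw err',round(np.arctan2(M[1,0],M[0,0])-YAW,4),'z',M[:,2].round(3),'F',np.round(o['wrist_force'],1),'w',round(o['width'],2))
E
python3 - <<'E'
from h import *
st()
snap('wrist','w1')
z=load('w1'); print(z['E'].round(3))
E
```

```text
t 1.35 box mm [ -81.4 -117.2  253.1] x yaw err -0.0002 z [-0.  0. -1.] F [ 0.1 -1.5 -0.4] w 0.0
[[-0.039  0.951  0.307  0.58 ]
 [-0.999 -0.037 -0.012 -0.228]
 [ 0.    -0.307  0.952  0.373]
 [ 0.     0.     0.     1.   ]]
```

View pics/w1.png

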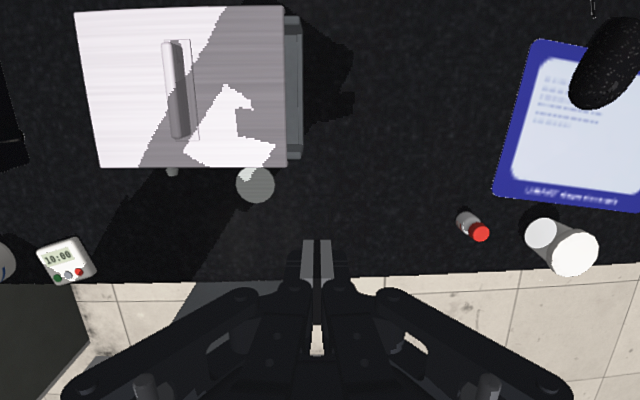

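The wrist view shows the cover with its rib at (176,90), the tag at (255,185), and the shut fingers with tips near (317,242). I'll measure the fingertips and refine the box pose.

Run:
```python
from h import *
z=load('w1')
for u,v in [(308,242),(326,242),(308,256),(297,262),(340,262),(305,275),(290,290),(350,290)]:
    b=box(dep(z,u,v)); print(u,v,b,b-np.array([-81.4,-117.2,253.1]))
for n,u,v,h in [('tag',255,185,.05),('TL',75,13,.07),('TR',284,6,.07),('BR',287,166,.07),('BL',100,168,.07),('ribtop',169,41,.097),('ribbot',182,139,.097),('timer',0,0,0)]: print(n,box(atz(z,u,v,h)))
t=load('t0')
for u,v in [(218,60),(218,100),(218,150),(215,195),(190,195),(300,107),(310,90)]: print(u,v,dep(t,u,v).round(3))
```

```text
308 242 [ -70.2 -112.8  237.4] [ 11.2   4.4 -15.7]
326 242 [ -70.  -121.3  237.7] [ 11.4  -4.1 -15.4]
308 256 [ -70.4 -113.1  250.5] [11.   4.1 -2.6]
297 262 [ -74.3 -108.2  248.8] [ 7.1  9.  -4.3]
340 262 [ -74.2 -127.3  249. ] [  7.2 -10.1  -4.1]
305 275 [ -69.7 -112.4  266.7] [11.7  4.8 13.6]
290 290 [ -68.6 -107.5  278.2] [12.8  9.7 25.1]
350 290 [ -69.  -128.7  277.7] [ 12.4 -11.5  24.6]
tag [-96.4 -51.3  50. ]
TL [70.2 99.1 70. ]
TR [ 69.9 -89.   70. ]
BR [-71.2 -88.   70. ]
BL [-72.3 101.6  70. ]
ribtop [39.3  2.9 97. ]
ribbot [-40.5   1.3  97. ]
timer [107.3 239.6   0. ]
218 60 [0.927 0.137 0.067]
218 100 [0.801 0.131 0.069]
218 150 [0.653 0.127 0.061]
215 195 [0.52  0.126 0.079]
190 195 [0.51  0.174 0.137]
300 107 [ 0.806 -0.102  0.002]
310 90 [ 0.766 -0.139  0.205]
```

Emit:
carry_out([
  [[41, -39, 0, 0, 0, 0, -1], [41, -39, 0, 0, 0, 0, -1], [0, 0, 60, 0, 0, 0, -1], [0, 0, 60, 0, 0, 0, -1], [0, 0, 31, 0, 0, 0, -1]],
])

```text
t: 2.02
position: [0.5828, -0.1503, 0.0979]
tcp_rot: [-0.001, 1.0, -0.019, -0.003]
wrist_force: [-0.0, 0.2, 0.5]
width: 0.002
```

Emit:
carry_out([
  [[0, -12, 0, 0, 0, 0, -1], [0, -10, 0, 0, 0, 0, -1], [0, -10, 0, 0, 0, 0, -1], [0, -10, 0, 0, 0, 0, -1], [0, -10, 0, 0, 0, 0, -1]],
])

```text
t: 2.65
position: [0.588, -0.0995, 0.1036]
tcp_rot: [0.001, 1.0, -0.019, 0.001]
wrist_force: [0.5, -2.4, 1.8]
width: -0.002
```

```bash
python3 -c "
from h import *
st()"
```

```text
t 2.65 box mm [  0.6  11.4 103.6] x yaw err -0.0001 z [ 0.002 -0.001 -1.   ] F [ 0.5 -2.4  1.8] w -0.0
```

Emit:
carry_out([
  [[0, -16, 0, 0, 0, 0, -1], [0, -16, 0, 0, 0, 0, -1], [0, -16, 0, 0, 0, 0, -1], [0, -16, 0, 0, 0, 0, -1], [0, -14, 0, 0, 0, 0, -1]],
])

```text
t: 3.28
position: [0.5901, -0.0206, 0.1022]
tcp_rot: [-0.0, 1.0, -0.019, -0.0]
wrist_force: [1.7, -2.3, 0.9]
width: -0.002
```

Emit:
carry_out([
  [[0, -6, 0, 0, 0, 0, -1], [0, -5, 0, 0, 0, 0, -1], [0, -4, 0, 0, 0, 0, -1], [0, -3, 0, 0, 0, 0, -1], [0, 0, 0, 0, 0, 0, -1]],
])

```text
t: 3.9
position: [0.5905, -0.0059, 0.1021]
tcp_rot: [0.002, 1.0, -0.019, -0.0]
wrist_force: [-0.7, -9.1, 0.1]
width: 0.002
```

```bash
python3 -c "
from h import *
st()"
```

```text
t 3.9 box mm [ -0.5 105.  102.1] x yaw err -0.0005 z [-0.001 -0.003 -1.   ] F [-0.7 -9.1  0.1] w 0.0
```

Emit:
carry_out([
  [[0, -3, 0, 0, 0, 0, -1], [0, 0, 0, 0, 0, 0, -1], [0, 20, 0, 0, 0, 0, -1], [0, 0, -50, 0, 0, 0, -1], [0, 0, -50, 0, 0, 0, -1]],
])

```text
t: 4.53
position: [0.5893, -0.0211, 0.2024]
tcp_rot: [-0.001, 1.0, -0.02, -0.001]
wrist_force: [0.3, -0.2, 0.2]
width: 0.001
```

Emit:
carry_out([
  [[-40, 50, -30, 0, 0, 0, -1], [-40, 50, 0, 0, 0, 0, -1], [-30, 40, 0, 0, 0, 0, -1], [0, 0, 0, 0, 0, 0, -1], [0, 0, 0, 0, 0, 0, -1]],
])

```text
t: 5.15
position: [0.4808, -0.1497, 0.2288]
tcp_rot: [-0.0, 1.0, -0.02, 0.0]
wrist_force: [-0.2, 1.2, 0.1]
width: 0.001
```

```bash
python3 -c "
from h import *
st()
snap('wrist','w2')"
```

```text
t 5.15 box mm [-104.6  -42.9  228.8] x yaw err -0.0012 z [ 0.     0.001 -1.   ] F [-0.2  1.2  0.1] w 0.0
```

View pics/w2.png

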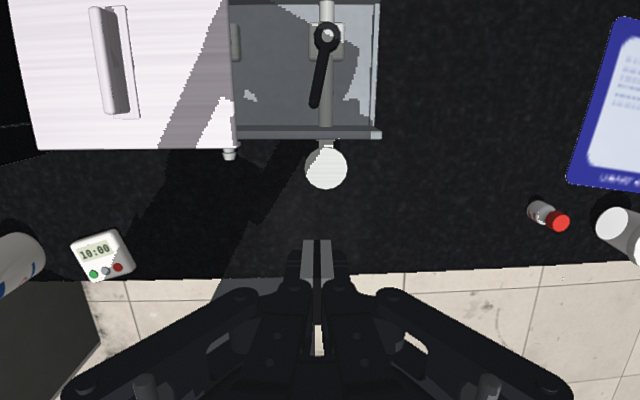

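The stopcock is uncovered. Its hub is at (327,38), the handle tip at about (314,106), and the cover's edge at (235,60–140). Next I'll measure them.

```bash
python3 -c "
from h import *
z=load('w2')
H=box(atz(z,327,38,.056));T=box(atz(z,314,105,.056));print(H,T,np.linalg.norm(H-T),np.arctan2((T-H)[1],-(T-H)[0]))
for u,v,h in [(326,168,.05),(231,30,.07),(236,148,.07),(382,133,.064)]: print(box(atz(z,u,v,h)))
print(box(dep(z,316,90)),box(dep(z,111,60)))
"
```

```text
[ 19.4 -51.4  56. ] [-36.2 -40.2  56. ] 56.71684053259667 0.19877868483234495
[-95.4 -51.5  50. ]
[23.9 26.5 70. ]
[-72.3  29.2  70. ]
[ -60.1 -101.    64. ]
[-23.3 -42.   56.6] [  1.5 118.3  90.1]
```

Emit:
carry_out([
  [[37, 20, 0, 0, 0, 0, -1], [37, 19, 0, 0, 0, 0, -1], [0, 0, 50, 0, 0, 0, -1], [0, 0, 50, 0, 0, 0, -1], [0, 0, 0, 0, 0, 0, -1]],
])

```text
t: 5.82
position: [0.5508, -0.1884, 0.1241]
tcp_rot: [-0.003, 1.0, -0.018, -0.004]
wrist_force: [0.2, -1.1, 0.4]
width: -0.0
```

Emit:
carry_out([
  [[0, 0, 25, 0, 0, 0, -1], [0, 0, 20, 0, 0, 0, -1], [0, 0, 12, 0, 0, 0, -1], [0, 0, 8, 0, 0, 0, -1], [0, 0, 0, 0, 0, 0, -1]],
])

```text
t: 6.45
position: [0.5531, -0.1914, 0.0636]
tcp_rot: [-0.0, 1.0, -0.019, -0.0]
wrist_force: [0.3, -0.3, -0.6]
width: -0.0
```

```bash
python3 -c "
from h import *
st()"
```

```text
t 6.45 box mm [-30.8 -81.8  63.6] x yaw err -0.0002 z [-0.  0. -1.] F [ 0.3 -0.3 -0.6] w -0.0
```

Emit:
carry_out([
  [[0, -10, 0, 0, 0, 0, -1], [0, -10, 0, 0, 0, 0, -1], [1.5, -6, 0, 0, 0, 0, -1], [1.5, -6, 0, 0, 0, 0, -1], [3, -5.5, 0, 0, 0, 0, -1]],
])

```text
t: 7.08
position: [0.5606, -0.1539, 0.0639]
tcp_rot: [0.0, 1.0, -0.019, -0.0]
wrist_force: [-3.0, -0.8, 0.8]
width: -0.003
```

Emit:
carry_out([
  [[3, -5.5, 0, 0, 0, 0, -1], [4.7, -4.3, 0, 0, 0, 0, -1], [4.6, -4.3, 0, 0, 0, 0, -1], [6, -3, 0, 0, 0, 0, -1], [5.5, -2.5, 0, 0, 0, 0, -1]],
])

```text
t: 7.7
position: [0.5852, -0.135, 0.0635]
tcp_rot: [-0.0, 1.0, -0.019, -0.0]
wrist_force: [-3.0, 0.5, 0.4]
width: 0.001
```

Emit:
carry_out([
  [[4, -1.5, 0, 0, 0, 0, -1], [3, 0, 0, 0, 0, 0, -1], [2, 0, 0, 0, 0, 0, -1], [0, 0, 0, 0, 0, 0, -1], [0, 0, 0, 0, 0, 0, -1]],
])

```text
t: 8.32
position: [0.5917, -0.1339, 0.0635]
tcp_rot: [-0.001, 1.0, -0.019, -0.003]
wrist_force: [-12.5, 0.4, 8.9]
width: 0.001
```

```bash
python3 -c "
from h import *
st()"
```

```text
t 8.32 box mm [  5.6 -22.9  63.5] x yaw err 0.0 z [-0.006  0.002 -1.   ] F [-12.5   0.4   8.9] w 0.0
```

Emit:
carry_out([
  [[0, 0, 0, 0, 0, 0, -1], [-10, 0, 0, 0, 0, 0, -1], [-8, 0, 0, 0, 0, 0, -1], [0, 0, -50, 0, 0, 0, -1], [0, 0, -60, 0, 0, 0, -1]],
])

```text
t: 8.95
position: [0.5753, -0.1336, 0.1738]
tcp_rot: [-0.001, 1.0, -0.019, -0.001]
wrist_force: [0.7, -0.4, 0.5]
width: -0.0
```

Emit:
carry_out([
  [[-50, 15, -50, 0, 0, 0, -1], [-40, 10, 0, 0, 0, 0, -1], [0, 0, 0, 0, 0, 0, -1], [0, 0, 0, 0, 0, 0, -1]],
])

```text
t: 9.45
position: [0.4927, -0.1538, 0.2174]
tcp_rot: [0.0, 1.0, -0.019, 0.001]
wrist_force: [0.4, 0.1, -0.4]
width: 0.0
```

```bash
python3 -c "
from h import *
st()
snap('wrist','w3')"
```

```text
t 9.45 box mm [-92.6 -46.6 217.4] x yaw err -0.0008 z [ 0.002 -0.001 -1.   ] F [ 0.4  0.1 -0.4] w 0.0
```

View pics/w3.png

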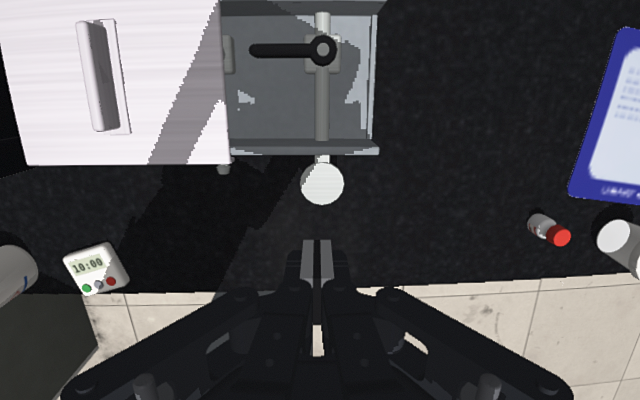

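The handle now lies across the pipe, with the hub at (323,50) and the tip at (251,50). I'll check the angle and the cover, then hand in.

```bash
python3 -c "
from h import *
z=load('w3')
H=box(atz(z,323,50,.056));T=box(atz(z,252,50.5,.056));print(H,T,np.arctan2((T-H)[1],-(T-H)[0]))
for u,v in [(222,30),(231,162)]: print('edge',box(atz(z,u,v,.07)))
snap('top','t1'); a=load('t0');b=load('t1')
d=np.abs(a['im'].astype(int)-b['im']).max(2)
for n,(u,v) in dict(bot=(172,246),timer=(220,247),vial=(408,233),cup=(449,239)).items(): print(n,dep(a,u,v).round(3),dep(b,u,v).round(3),d[v-9:v+10,u-9:u+10].mean().round(1))
"
```

```text
[ 20.6 -51.7  56. ] [20.6  6.9 56. ] 1.5707963267948966
edge [34.2 26.9 70. ]
edge [-70.4  27.6  70. ]
bot [0.38  0.219 0.12 ] [0.38  0.219 0.119] 16.4
timer [0.381 0.122 0.017] [ 0.354 -0.035  0.621] 119.5
vial [ 0.415 -0.406  0.044] [ 0.415 -0.406  0.044] 4.7
cup [ 0.396 -0.512  0.065] [ 0.396 -0.512  0.065] 3.9
```

```bash
python3 -c "
from cell import robot
robot.close_job()"
```

```text
the job is handed in; nothing more can be done
```

I uncovered the tagged stopcock, turned its handle clockwise until it was shut, and handed the job in about 9.5 s into the 51 s allowed.

- **Cover:** I pushed the rib to the box's +y end with the shut fingertips, until the wrist force rose from about 2 N to 9 N at the stop. The cover's edge then measured about 27 mm beyond the box's middle, or about 29 mm after correcting for my roughly 1.5 mm error in the box position. The expected figure is 30 mm.
- **Handle:** I swept it from about 0.2 rad until it pressed on its stop at about 12.5 N. With the arm clear, the wrist picture gave 1.57 rad, square across the pipe.
- **Surroundings:** The bottle, vial and cup measured the same before and after, to within 1 mm. The arm hid the timer in the last top view, so I only saw it in the wrist picture, standing upright with no sign of being disturbed. The plain stopcock stayed under the cover, so I did not check it directly; the fingertips never went below the cover on its side.

When I handed in, the arm was clear of everything and the wrist force was about 0.

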